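# Clip the counting chamber onto the stage

### The arm

A 7-joint arm with a two-finger parallel gripper is mounted at the origin on the work surface. World frame = base frame: x ahead of the robot, y to its left, z up, the work surface at z = 0. Lengths are in m, angles in rad, forces in N, time in s.
With the tool pointing down it reaches from about 0.425 to 0.975 m from the base axis. Payload 16.7 kg.
Tool frame: the origin (TCP) lies on the centre line of the jaws, within the pads' length; the fingertips stand ahead of it and the grasp point (between the pads) lies 8 mm behind it (ctrl.tips_ahead is the y of the fingertips in the tool frame, in m); y points along the fingers, x is the direction in which the jaws open and shut, and the axes are right-handed (so a half turn about y gives the same grasp; the last joint's range is limited). The gripper opens to 85 mm and grips with 20 to 120 N. Pads are 22 mm wide; open, the fingers measure 114 mm over their backs; the gripper's body (76 mm by 85 mm) begins 54 mm behind the grasp point. The pads swing forward as they close: fully open they stand 13 mm farther back than shut.
Start: joints at [1.175, 0.426, 0.074, 1.606, -0.034, 1.111, -0.067], TCP at [0.164, -0.655, 0.211] pointing down, gripper open.
Joint ranges: [-2.85, 2.85], [-0.5, 2.14], [-1.23, 1.37], [0.21, 2.46], [-1.02, 4.16], [0.16, 2.05], [-2.73, 2.73]. Speed limits (rad/s): [1.89, 1.89, 2.39, 2.39, 3.01, 3.01, 3.01].

### API

Orientations are given as [roll, pitch, yaw] about the fixed x, y, z axes, in that order (R = Rz(yaw) Ry(pitch) Rx(roll)).
In Python, from rig import monitor, eyes, order, ctrl gives the robot as it stands.
- The arm moves only by the tool arm_command, never from a script. Its arguments are lists of equal length, an entry for each row: "delta_pos": the shift along the tool's x, y, z in m, a list of three; "rot": the turn, a rotation vector about the tool's x, y, z in degrees, a list of three; "grip": the opening, from 0 (shut) to 1 (fully open). In form: {"delta_pos": [[x, y, z], ...], "rot": [[rx, ry, rz], ...], "grip": [grip, ...]}. A call has 1 to 12 rows; each row is the pose to reach, as a shift and turn from the pose commanded when the call began, along the tool's axes at that moment; what a row does not reach only later rows make up. A row lasts 1/12 s, in which the tool goes at most 41.7 mm and 7.16 degrees, less where a joint would pass 70% of its speed; a pose out of reach is approached as far as the arm can. A call with a gripper value outside its range is refused whole. The fingers move at their own pace and stop on an object; "grip_force" is the grip in N (left out, the last holds). Time passes only in rows, so rows that repeat a pose let the fingers close. It gives the time, the measured TCP pose, the force and the opening at its end, in the units of the state.
- monitor.state(): the state, without advancing time (a new reading comes with each control period).
- eyes.capture(name): name is "scene" or "top" or "wrist"; returns a dict with "color" (420x560x3 uint8, red, green, blue), "z_map" (420x560 float32, m along the optical axis (not along the pixel's ray), 0 where there is no reading), "vfov" (degrees; the focal length in pixels is half the picture's height over the tangent of half this angle, whatever the lens; pixels are square), "cx", "cy" (the principal point, pixels), "dist_coeffs" ([k1, k2, p1, p2, k3] as OpenCV has them; the pictures are not rectified), "camera_from_world" (4x4, takes a point from world to camera coordinates); the wrist camera has in their place "mount" (4x4, takes a point from camera to tool coordinates, whose origin is the TCP and whose axes are the tool frame's). Camera axes: x right, y down, z forward; pixel columns grow to the right and rows downward; lengths in m; the calibration is good to about 2 mm. A picture is of the moment at which its call begins: read the wrist's pose just before it.
- order.job_done(): hands the job in, once; it reports no verdict.
The state is a dict: "clock": time; "joint_positions": joint angles; "qvel": joint speeds; "tau": joint torques, N m; "position": TCP position; "orientation": TCP orientation; "wrist_force": force on the tool from outside, world axes, zero at the start; "ft_torque": the same for the moment, N m; "gripper_width": finger opening in m.
Only numpy, scipy, OpenCV 4.12 (cv2) and the standard library are available. Lean on these libraries where they do the work, as an engineer would, in place of code of your own. Each camera call takes 0.05 s, during which the arm holds its last target.

### The job

Lift the spring clip on the metal stage fully open by pressing down its red thumb tab, and slide the blue counting chamber lengthwise beneath it, flat on the stage, up to the two stop posts. Then press the clip down firmly onto the chamber so that it holds it, and let go. Leave the orange chamber where it is.

Things in the scene. Friction and masses are not known exactly. Their poses are not given: they have to be found in the camera images.
- stage: Fixed grey metal plate 190 (x) x 120 (y) x 20 mm high; origin at centre of underside. In its frame, mm: chamber enters from the -x end towards +x, up to two stop posts (10 wide, 7 high, at y = +-20, faces at x = 6); seated chamber: origin (-32, 0, 20), long side along x. Clip hinge line: along y at (40, 0, 40), between dark cheeks (x 29 to 51, y to +-21, top z 50).
- tab (a point): Middle of the top of the clip's red thumb tab, 28 mm long x 32 wide x 4 thick, beyond the hinge (+x). In the stage frame, mm: (74, 0, 61) with the clip down, the tab sloping up away from the hinge by 0.5 rad; (80, 0, 34) fully open, sloping down by 0.2 rad. Moves with the clip.
- bar (a point): Centre of the clip's black cross bar (8 mm diameter, 22 mm long) at the tip of its 22 mm wide, 3 mm thick steel leaf, which runs straight from the hinge. In the stage frame, mm: (-12, 0, 24) with the clip down on the bare plate, (-10, 0, 61) fully open, 36 mm clear of the plate; the leaf's top at x = -2 is then at z = 58. Moves with the clip.
- clip (a joint): Clip angle, rad: 0 = down on the bare plate, 0.15 = down on the 8 mm thick chamber, 0.70 = fully open (stop). A light spring pulls it down but its stiff hinge keeps it wherever it is left, so it must be pushed all the way: about 4 N down on the tab opens it, 2 N down on the leaf near the bar lowers it; press with about 6 N or more at the end to make it grip.
- chamber: Blue counting chamber: a flat rigid plate 76 mm long (its x) x 36 mm wide (its y) x 8 mm thick with a pale window with two grey squares on top; lies flat on the bench; origin at the centre of its underside, z up; about 45 g. Either end may lead.
- spare: Orange counting chamber, a bystander of the same shape and size (76 x 36 x 8 mm, origin at the centre of its underside), also lying on the bench; not to be moved.
There are look-alikes about, which are no part of the job. Leave any pink or purple look-alike of the stage alone.

How it is judged:
By the outcome, as a careful person would: the job done as asked, in the order asked, and still so for the second after the job is handed in, with the robot touching nothing.
It also fails if it takes over 64 s, if anything falls off the work surface, if the arm or the gripper's body presses on something with over 40 N, if the wrist force passes 120 N, or if a joint passes its speed limit or range.

## Working session

There is one attempt and no reset: what is moved stays moved. The work goes in short steps, Python scripts to look and compute and a tool call to move; the robot and the scene stay as the last step left them, time stands still between calls to the robot, and variables do not carry over. Pictures are saved under pics/ and viewed, and the job is handed in when it is done.

Besides the shell and the picture viewer there is one more tool, called after "Call:" as name(argument=value, ...) on one line, values as JSON. arm_command: Moves the arm, as the interface text tells. Its arguments: {"type":"object","properties":{"delta_pos":{"type":"array","items":{"type":"array","items":{"type":"number"}}},"rot":{"type":"array","items":{"type":"array","items":{"type":"number"}}},"grip":{"type":"array","items":{"type":"number"}},"grip_force":{"type":"number"}},"required":["delta_pos","rot","grip"]}

```bash
ls; mkdir -p pics
python3 - <<'E'
from rig import monitor, eyes, order, ctrl
import cv2,pickle
print(monitor.state(), ctrl.tips_ahead)
for n in ("scene","top","wrist"):
    c=eyes.capture(n); pickle.dump(c,open(f"pics/{n}0.pkl","wb"))
    cv2.imwrite(f"pics/{n}0.png",c["color"][:,:,::-1])
    print(n,{k:v for k,v in c.items() if k not in("color","z_map")})
E
```

```text
pics
{'clock': 0.0, 'joint_positions': array([ 1.17551811,  0.42674998,  0.07384483,  1.60660933, -0.03408051,
        1.11077337, -0.06707805]), 'qvel': array([ 0.00070739, -0.0005469 , -0.00107002,  0.00114084,  0.00011225,
        0.00089942,  0.0002994 ]), 'tau': array([-8.64677295e-04, -9.49817705e+01,  3.76041234e+00, -4.63530350e+01,
        1.91529281e-02,  1.00846562e-02,  3.77961180e-05]), 'position': array([ 0.1640993 , -0.65430966,  0.21069741]), 'orientation': array([-1.57090753e+00,  1.27613919e-03, -1.32501379e+00]), 'wrist_force': array([-0.30262553, -0.01222618,  0.34032261]), 'ft_torque': array([0.00654373, 0.01023881, 0.01107965]), 'gripper_width': 0.08559666099670608} 0.011
scene {'vfov': 56.881128960002414, 'cx': 280.17324703604646, 'cy': 205.62601075110973, 'dist_coeffs': array([-0.05200616,  0.        ,  0.        ,  0.        ,  0.        ]), 'camera_from_world': array([[-0.35542709,  0.93449047,  0.01997885,  0.18773163],
       [ 0.68764926,  0.27590066, -0.67157823, -0.30580378],
       [-0.63309563, -0.22495865, -0.74066425,  1.11708873],
       [ 0.      
[... 305 characters left out ...]
[-0.98978908, -0.01944736, -0.14120683,  0.51047875],
       [ 0.1408187 ,  0.02006611, -0.98983203,  1.17020652],
       [ 0.        ,  0.        ,  0.        ,  1.        ]])}
wrist {'vfov': 65.8043417010057, 'cx': 285.1005871420919, 'cy': 204.0703783707369, 'dist_coeffs': array([-0.05787801,  0.        ,  0.        ,  0.        ,  0.        ]), 'mount': array([[ 9.99999824e-01,  1.32229545e-04,  5.77818929e-04,
         1.20262341e-04],
       [-5.17153604e-04, -2.81753229e-01,  9.59486764e-01,
        -1.62531551e-01],
       [ 2.89674848e-04, -9.59486894e-01, -2.81753111e-01,
         7.06655372e-02],
       [ 0.00000000e+00,  0.00000000e+00,  0.00000000e+00,
         1.00000000e+00]])}
```

View pics/scene0.png

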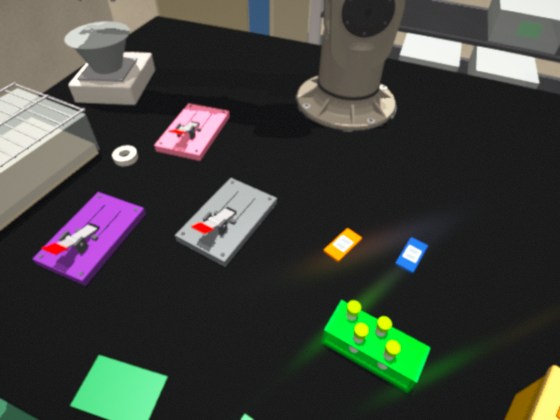

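View pics/top0.png

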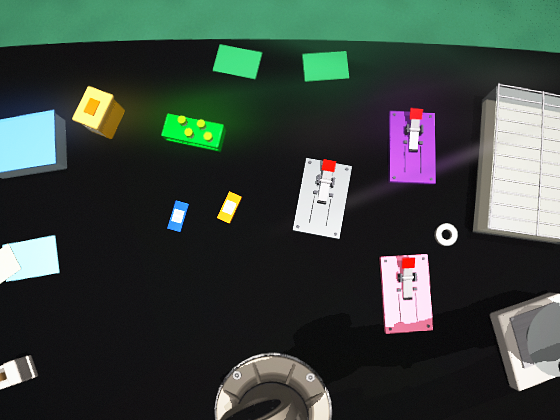

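View pics/wrist0.png

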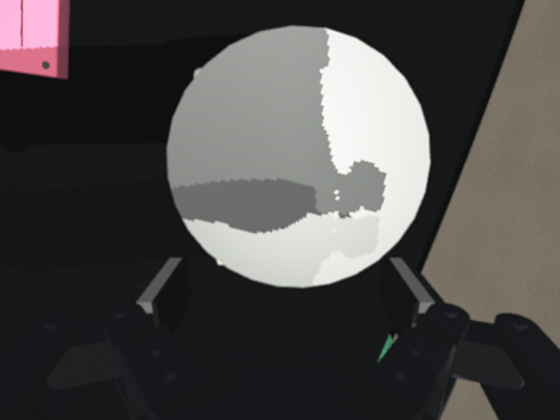

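Candidates: the grey stage at top (322,198) fits; the purple (413,147) and pink (406,293) ones are look-alikes. The blue chamber is at (178,216) and the orange spare at (229,207). Measuring and enlarging them next.

```bash
cat > h.py <<'E'
import numpy as np,cv2,pickle
from scipy.spatial.transform import Rotation as R
def K(c):
    h=c["color"].shape[0]; f=h/2/np.tan(np.radians(c["vfov"])/2)
    return np.array([[f,0,c["cx"]],[0,f,c["cy"]],[0,0,1]])
def wfc(c,st=None):
    if "mount" in c:
        T=np.eye(4);T[:3,:3]=R.from_euler("xyz",st["orientation"]).as_matrix();T[:3,3]=st["position"]
        return T@c["mount"]
    return np.linalg.inv(c["camera_from_world"])
def cloud(c,st=None):
    h,w=c["z_map"].shape
    uv=np.stack(np.meshgrid(np.arange(w),np.arange(h)),-1).reshape(-1,1,2).astype(float)
    n=cv2.undistortPoints(uv,K(c),c["dist_coeffs"]).reshape(h,w,2)
    z=c["z_map"]; P=np.dstack([n[...,0]*z,n[...,1]*z,z])
    T=wfc(c,st); return P@T[:3,:3].T+T[:3,3]
def onplane(c,uv,z,st=None):
    n=cv2.undistortPoints(np.array(uv,float).reshape(-1,1,2),K(c),c["dist_coeffs"]).reshape(-1,2)
    T=wfc(c,st); d=np.c_[n,np.ones(len(n))]@T[:3,:3].T
    return T[:3,3]+d*((z-T[2,3])/d[:,2])[:,None]
def proj(c,P,st=None):
    T=np.linalg.inv(wfc(c,st))
    return cv2.projectPoints(np.array(P,float).reshape(-1,3),cv2.Rodrigues(T[:3,:3])[0],T[:3,3],K(c),c["dist_coeffs"])[0].reshape(-1,2)
def rect(mask,c,z,st=None):
    n,l,s,_=cv2.connectedComponentsWithStats(mask.astype(np.uint8))
    i=1+np.argmax(s[1:,4]); 
    ct=max(cv2.findContours((l==i).astype(np.uint8),cv2.RETR_EXTERNAL,cv2.CHAIN_APPROX_NONE)[0],key=cv2.contourArea)
    W=onplane(c,ct.reshape(-1,2),z,st)[:,:2]
    return cv2.minAreaRect((W*1000).astype(np.float32)),s[i]
E
python3 - <<'E'
from h import *
for n in("top","scene"):
    c=pickle.load(open(f"pics/{n}0.pkl","rb")); hsv=cv2.cvtColor(c["color"],cv2.COLOR_RGB2HSV).astype(int); P=cloud(c)
    H,S,V=hsv[...,0],hsv[...,1],hsv[...,2]
    x,y=P[...,0],P[...,1]
    for nm,px,r in(("blue",(178,216) if n=="top" else (411,254),25),("or",(229,207) if n=="top" else (343,243),25)):
        m=np.zeros(H.shape,bool); m[px[1]-r:px[1]+r,px[0]-r:px[0]+r]=1
        m&=V>60
        print(n,nm,rect(m,c,0.008), np.median(P[m],0))
    px=(322,198) if n=="top" else(226,220)
    m=np.zeros(H.shape,bool);m[px[1]-55:px[1]+55,px[0]-58:px[0]+58]=1
    m&=(V>60)
    print(n,"stage",rect(m&(S<60),c,0.02))
    rd=m&(S>150)&((H<8)|(H>172)); print("red",np.median(P[rd],0),rd.sum())
    cv2.imwrite(f"pics/{n}crop.png",cv2.resize(c["color"][150:270,140:380] if n=="top" else c["color"][170:290,165:445],None,fx=2.8,fy=2.8,interpolation=cv2.INTER_CUBIC)[:,:,::-1])
E
```

```text
top blue (((483.4667663574219, 255.0633544921875), (37.85572052001953, 76.54503631591797), 75.62572479248047), array([167, 200,  22,  32, 430], dtype=int32)) [0.48278023 0.25463909 0.00843158]
top or (((508.5165100097656, 122.64324188232422), (38.251102447509766, 77.14776611328125), 67.2220230102539), array([217, 191,  25,  33, 449], dtype=int32)) [0.50816398 0.12243211 0.00826936]
top stage (((535.8894653320312, -113.45538330078125), (119.88447570800781, 190.1046142578125), 80.44589233398438), array([ 293,  158,   59,   81, 3367], dtype=int32))
red [ 0.61045672 -0.12510057  0.06103567] 144
scene blue (((485.8381652832031, 255.74444580078125), (41.44742202758789, 86.98373413085938), 75.65831756591797), array([395, 236,  34,  38, 758], dtype=int32)) [0.48594514 0.25591582 0.00632679]
scene or (((517.8461303710938, 135.0841522216797), (67.86703491210938, 89.09034729003906), 67.39068603515625), array([ 323,  227,   45,   37, 1024], dtype=int32)) [0.51155462 0.1301922  0.00568082]
scene stage (((540.65283203125, -109.1736831665039), (128.9379119873047, 199.89004516601562), 80.328369140625), array([ 174,  177,  104,   89, 4573], dtype=int32))
red [ 0.612584   -0.12264807  0.06112092] 132
```

View pics/topcrop.png

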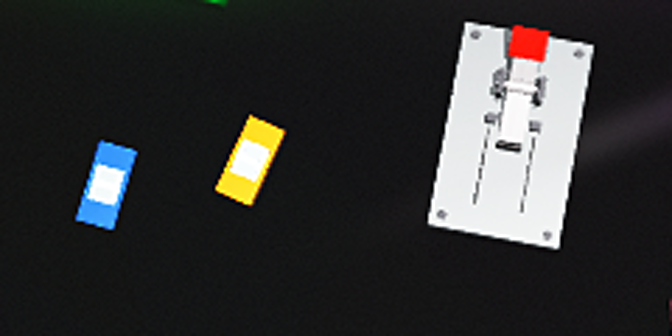

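The crop shows the grey stage with its red tab on the far side, and the blue and orange chambers separate, each with its window. The top-view fits match the stated sizes. Next I check path heights and plan the approach to the tab.

```bash
cat >> h.py <<'E'
SX,SY,SYAW=0.5359,-0.1135,np.radians(-9.55)
def s2w(p):
    p=np.array(p,float)/1000; return np.array([SX,SY,0])+R.from_euler("z",SYAW).apply(p)
def plan(tgt,yawdeg,st):
    """tgt TCP world, yawdeg = direction of stage-x like axis (tool z), tool down"""
    R0=R.from_euler("xyz",st["orientation"]); Rt=R.from_euler("xyz",[-np.pi/2,0,np.radians(yawdeg-90)])
    d=R0.inv().apply(np.array(tgt)-st["position"]); r=(R0.inv()*Rt).as_rotvec(degrees=True)
    print("delta",d.round(4),"rot",r.round(2))
E
python3 - <<'E'
from h import *
from rig import monitor
c=pickle.load(open("pics/top0.pkl","rb"));P=cloud(c)
st=monitor.state()
t=s2w((82,0,0));print(t)
a=np.array(st["position"][:2]);b=t[:2];u=(b-a)/np.linalg.norm(b-a)
q=P[...,:2]-a;s=q@u;d=q@np.array([-u[1],u[0]])
m=(s>-.1)&(s<.75)&(abs(d)<.12)&(c["z_map"]>0)
for lo in np.arange(-.1,.75,.1):
    k=m&(s>lo)&(s<lo+.1); print(round(lo,2),P[k][:,2].max() if k.any() else None)
plan((t[0],t[1],0.15),-9.55,st)
E
```

```text
[ 0.61676358 -0.12710448  0.        ]
-0.1 0.17088163768629405
0.0 0.2608827799327742
0.1 0.1718330995668209
0.2 0.02873084448319463
0.3 0.128396839305704
0.4 0.06860311397461305
0.5 0.027356576389171217
0.6 0.07055558955738306
0.7 0.06894198891604786
delta [-0.4013  0.0612  0.5673] rot [ 2.000e-02  2.363e+01 -6.000e-02]
```

Call:
arm_command(delta_pos=[[0,-0.04,0],[-0.02,-0.07,0.03],[-0.045,-0.07,0.063],[-0.07,-0.07,0.095],[-0.09,-0.07,0.127],[-0.11,-0.07,0.16],[-0.135,-0.07,0.19],[-0.16,-0.07,0.225],[-0.18,-0.07,0.255],[-0.205,-0.07,0.285],[-0.225,-0.07,0.318],[-0.25,-0.06,0.35]], rot=[[0,0,0],[0,0,0],[0,2,0],[0,4,0],[0,6,0],[0,8,0],[0,11,0],[0,14,0],[0,17,0],[0,20,0],[0,23.6,0],[0,23.6,0]], grip=[0,0,0,0,0,0,0,0,0,0,0,0])

```text
clock: 1.15
position: [0.4444, -0.3264, 0.273]
orientation: [-1.568, -0.001, -1.742]
wrist_force: [0.3, -0.9, -0.4]
gripper_width: -0.0001
```

Run:
```python
from h import *
from rig import monitor,ctrl
st=monitor.state(); print(st["position"],st["clock"],st["gripper_width"],ctrl.tips_ahead)
t=s2w((82,0,0)); plan((t[0],t[1],0.15),-9.55,st)
```

```text
[ 0.44437353 -0.3263725   0.27295382] 1.15 -0.00012370739665984402 0.011
delta [-0.2259  0.123   0.1356] rot [-0.14 -0.25  0.07]
```

Call:
arm_command(delta_pos=[[-0.035,0.015,0.02],[-0.07,0.03,0.04],[-0.105,0.05,0.06],[-0.14,0.07,0.08],[-0.175,0.09,0.105],[-0.205,0.105,0.123],[-0.226,0.121,0.135],[-0.226,0.121,0.135],[-0.226,0.121,0.135]], rot=[[0,0,0],[0,0,0],[0,0,0],[0,0,0],[0,0,0],[0,0,0],[0,0,0],[0,0,0],[0,0,0]], grip=[0,0,0,0,0,0,0,0,0])

```text
clock: 1.9
position: [0.6134, -0.1241, 0.1486]
orientation: [-1.574, 0.001, -1.733]
wrist_force: [-0.3, -1.1, 1.1]
gripper_width: -0.0003
```

Run:
```python
from h import *
from rig import monitor,eyes
st=monitor.state(); c=eyes.capture("wrist"); pickle.dump((c,st),open("pics/w1.pkl","wb"))
print(st["position"],st["orientation"],st["wrist_force"])
im=c["color"].copy()
for p in [(-95,-60,20),(-95,60,20),(95,60,20),(95,-60,20),(74,0,61),(-12,0,24),(6,20,27),(6,-20,27)]:
    u=proj(c,s2w(p),st)[0]; print(p,u.round(1)); cv2.circle(im,tuple(int(v) for v in u.round()),3,(0,255,0),1)
cv2.imwrite("pics/w1.png",im[:,:,::-1])
t=s2w((82,0,0)); plan((t[0],t[1],0.079),-9.55,st)
P=cloud(c,st);hsv=cv2.cvtColor(c["color"],cv2.COLOR_RGB2HSV).astype(int)
rd=(hsv[...,1]>150)&(hsv[...,2]>60)&((hsv[...,0]<8)|(hsv[...,0]>172))
q=R.from_euler("z",-SYAW).apply(P[rd]-[SX,SY,0])*1000
print(rd.sum(),np.percentile(q,[2,50,98],axis=0).round(1))
```

```text
[ 0.61336668 -0.12409571  0.1485861 ] [-1.57372530e+00  8.80875267e-04 -1.73328833e+00] [-0.30877503 -1.07165779  1.07546682]
(-95, -60, 20) [341.3 343.7]
(-95, 60, 20) [230.9 343.3]
(95, 60, 20) [221.3 170.2]
(95, -60, 20) [353.2 170.8]
(74, 0, 61) [287.4 205.6]
(-12, 0, 24) [286.6 277.8]
(6, 20, 27) [266.  262.7]
(6, -20, 27) [307.4 262.9]
delta [0.0025 0.0696 0.004 ] rot [ 0.17  0.24 -0.05]
963 [[ 63.3 -14.4  55.4]
 [ 76.    0.3  62.6]
 [ 86.6  15.   67.9]]
```

View pics/w1.png

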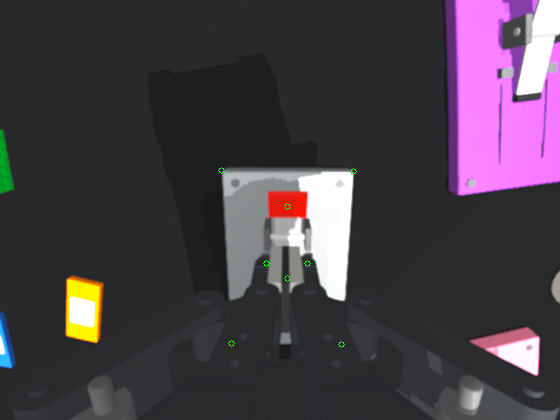

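The projected stage model lies within a couple of pixels of the picture: plate far corners at (221,170) and (353,171), tab at (287,206). Pressing the tab next.

Call:
arm_command(delta_pos=[[0.002,0.03,0.002],[0.002,0.06,0.004],[0.002,0.068,0.004],[0.002,0.074,0.004],[0.002,0.08,0.004],[0.002,0.086,0.004],[0.002,0.091,0.004],[0.002,0.095,0.004],[0.002,0.097,0.004]], rot=[[0,0,0],[0,0,0],[0,0,0],[0,0,0],[0,0,0],[0,0,0],[0,0,0],[0,0,0],[0,0,0]], grip=[0,0,0,0,0,0,0,0,0])

```text
clock: 2.7
position: [0.617, -0.1292, 0.0535]
orientation: [-1.57, 0.0, -1.737]
wrist_force: [-0.3, -0.6, 0.3]
gripper_width: -0.0002
```

Call:
arm_command(delta_pos=[[0,0.002,0],[0,0.004,0],[0,0.004,0]], rot=[[0,0,0],[0,0,0],[0,0,0]], grip=[0,0,0])

```text
clock: 2.95
position: [0.6169, -0.1292, 0.0493]
orientation: [-1.571, 0.0, -1.737]
wrist_force: [-0.7, -0.9, 0.1]
gripper_width: 0.0001
```

Run:
```python
from h import *
from rig import monitor,eyes
st=monitor.state()
for n in("wrist","scene"):
    c=eyes.capture(n); im=c["color"]
    im=im[150:320,180:400] if n=="wrist" else im[150:290,150:300]
    cv2.imwrite(f"pics/{n}2.png",cv2.resize(im,None,fx=3,fy=3)[:,:,::-1])
```

```text
(no output)
```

View pics/wrist2.png

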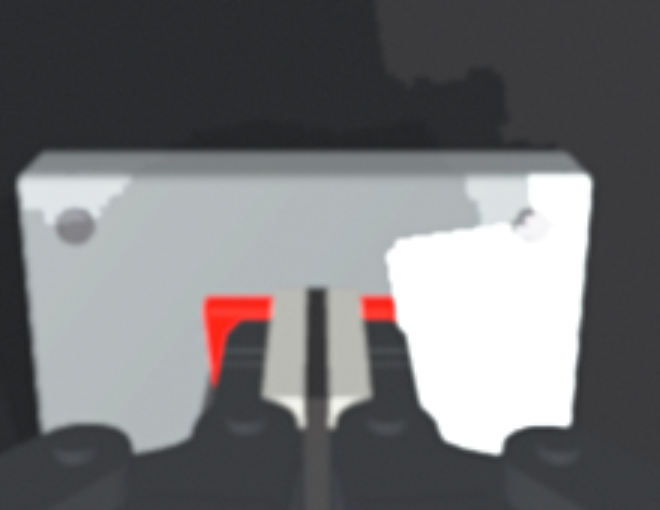

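View pics/scene2.png

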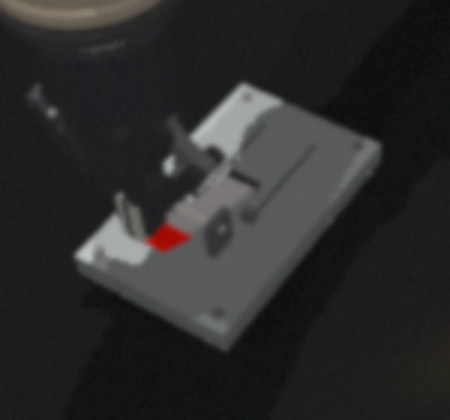

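Run:
```python
from h import *
from rig import monitor,eyes
st=monitor.state();print(st["wrist_force"],st["ft_torque"])
for n in("wrist","scene","top"):
    c=eyes.capture(n);P=cloud(c,st);hsv=cv2.cvtColor(c["color"],cv2.COLOR_RGB2HSV).astype(int)
    rd=(hsv[...,1]>150)&(hsv[...,2]>60)&((hsv[...,0]<8)|(hsv[...,0]>172))
    q=R.from_euler("z",-SYAW).apply((P-[SX,SY,0]).reshape(-1,3)).reshape(P.shape)*1000
    m=rd&(np.abs(q[...,0]-78)<30)&(np.abs(q[...,1])<25)
    print(n,m.sum(),np.percentile(q[m],[5,50,95],axis=0).round(1) if m.any() else 0)
    k=(np.abs(q[...,1])<8)&(q[...,0]>-20)&(q[...,0]<60)&(q[...,2]>23)
    for a in range(-20,60,10):
        kk=k&(q[...,0]>=a)&(q[...,0]<a+10); print(a,kk.sum(),np.median(q[kk][:,2]).round(1) if kk.any() else 0,end=' | ')
    k=(np.abs(q[...,1])<25)&(q[...,0]>60)&(q[...,0]<110)&(q[...,2]>30)&(q[...,2]<60)&~rd
    print("\nfing",k.sum(),np.percentile(q[k],[2,50,98],axis=0).round(1) if k.any() else 0)
```

```text
[ 0.54954249 -0.00663877  0.65241951] [-0.01888389  0.04587365 -0.00452   ]
wrist 351 [[ 74.7 -13.8  61.1]
 [ 85.9  10.6  66.4]
 [ 88.9  15.2  77.8]]
-20 56 27.6 | -10 101 27.8 | 0 92 30.9 | 10 23 33.1 | 20 0 0 | 30 0 0 | 40 0 0 | 50 0 0 | 
fing 2 [[66.7 15.6 57.1]
 [69.1 15.7 57.9]
 [71.5 15.8 58.7]]
scene 79 [[65.8  1.4 55. ]
 [77.3 11.  61.2]
 [87.3 17.6 68.4]]
-20 17 25.8 | -10 24 26.7 | 0 23 29.6 | 10 27 32.5 | 20 25 35.9 | 30 15 43.5 | 40 30 44.2 | 50 22 48.6 | 
fing 15 [[60.3 -1.5 51.3]
 [62.5  9.9 52.2]
 [76.6 17.4 57.6]]
top 0 0
-20 76 570.0 | -10 68 560.9 | 0 63 553.0 | 10 58 543.3 | 20 47 534.8 | 30 51 525.4 | 40 44 516.4 | 50 44 507.2 | 
fing 0 0
```

Run:
```python
from h import *
from rig import monitor,eyes
st=monitor.state();print(st["position"])
c=eyes.capture("wrist");P=cloud(c,st)
R0=R.from_euler("xyz",st["orientation"])
q=R0.inv().apply((P-st["position"]).reshape(-1,3)).reshape(P.shape)*1000
w=R.from_euler("z",-SYAW).apply((P-[SX,SY,0]).reshape(-1,3)).reshape(P.shape)*1000
for v in range(236,330,8):
    for u in (274,278,285,293,298): print(v,u,c["color"][v,u],"tool",q[v,u].round(1),"st",w[v,u].round(1)) if u in(278,293) else None
```

```text
[ 0.61701034 -0.12926032  0.04961794]
236 278 [180 185 187] tool [-3.9 29.2 -6.6] st [76.   1.8 20.4]
236 293 [177 184 186] tool [ 5.6 28.9 -6.4] st [76.2 -7.7 20.7]
244 278 [178 184 185] tool [ -4.   30.4 -12.6] st [70.   1.9 19.3]
244 293 [175 182 182] tool [  5.6  28.7 -11.8] st [70.8 -7.7 21. ]
252 278 [186 187 181] tool [ -2.6 -31.2  10.2] st [92.8  0.5 80.8]
252 293 [186 186 181] tool [  4.1 -31.2  10.2] st [92.8 -6.1 80.8]
260 278 [186 186 180] tool [ -2.4 -39.2  10.3] st [92.9  0.3 88.8]
260 293 [187 187 182] tool [  3.9 -39.3  10.3] st [92.9 -6.  88.9]
268 278 [186 186 181] tool [ -2.2 -46.9  10.5] st [93.1  0.2 96.5]
268 293 [186 187 181] tool [  3.7 -45.5   9.8] st [92.4 -5.8 95.1]
276 278 [187 188 182] tool [ -2.1 -52.6  10.1] st [ 92.7   0.  102.2]
276 293 [187 187 181] tool [  3.5 -54.5  11.2] st [ 93.8  -5.6 104.1]
284 278 [244 244 240] tool [ -2.  -57.3   9.4] st [ 92.   -0.  106.9]
284 293 [243 243 239] tool [  3.5 -57.    9.3] st [ 91.9  -5.5 106.7]
292 278 [76 78 80] tool [ -1.9 -64.5  10.6] st [ 93.1  -0.2 114.1]
292 293 [58 60 63] tool [  3.2 -65.6  11.2] st [ 93.8  -5.3 115.3]
300 278 [56 59 61] tool [ -1.7 -70.7  11.4] st [ 94.   -0.3 120.3]
300 293 [59 60 65] tool [  3.1 -70.6  11.3] st [ 93.9  -5.2 120.2]
308 278 [58 60 64] tool [ -1.8 -70.6   8.3] st [ 90.9  -0.3 120.2]
308 293 [58 61 67] tool [  3.2 -69.7   7.7] st [ 90.3  -5.3 119.3]
316 278 [63 66 69] tool [ -1.9 -67.6   3.1] st [ 85.7  -0.2 117.2]
316 293 [64 67 73] tool [  3.3 -67.3   2.8] st [ 85.4  -5.4 116.9]
324 278 [66 68 70] tool [ -1.9 -67.5  -0.3] st [ 82.3  -0.2 117.1]
324 293 [69 71 76] tool [  3.3 -67.3  -0.4] st [ 82.2  -5.4 116.9]
```

Run:
```python
from h import *
from rig import monitor,eyes
c=pickle.load(open("pics/wrist0.pkl","rb"))
T=c["mount"].copy()
h,w=c["z_map"].shape
uv=np.stack(np.meshgrid(np.arange(w),np.arange(h)),-1).reshape(-1,1,2).astype(float)
n=cv2.undistortPoints(uv,K(c),c["dist_coeffs"]).reshape(h,w,2);z=c["z_map"]
q=(np.dstack([n[...,0]*z,n[...,1]*z,z])@T[:3,:3].T+T[:3,3])*1000
for v,u in((262,175),(275,165),(290,155),(305,145),(300,175),(320,170),(262,398),(280,410),(300,420),(300,395)): print(v,u,c["color"][v,u],q[v,u].round(1))
c=eyes.capture("scene");st=monitor.state()
P=cloud(c); ww=R.from_euler("z",-SYAW).apply((P-[SX,SY,0]).reshape(-1,3)).reshape(P.shape)*1000
tt=R.from_euler("xyz",st["orientation"]).inv().apply((P-st["position"]).reshape(-1,3)).reshape(P.shape)*1000
for v in range(205,236,3): print(v,[tuple(tt[v,u].round(0)) for u in range(188,208,4)])
```

```text
262 175 [87 88 86] [-45.  -42.5  10.6]
275 165 [87 88 86] [-45.6 -52.7  10.2]
290 155 [87 87 86] [-45.7 -62.7   9.7]
305 145 [125 125 122] [-45.9 -71.2   9.2]
300 175 [20 20 22] [-42.7 -53.2  -0.4]
320 170 [19 20 20] [-42.7 -60.4  -4.3]
262 398 [88 89 88] [ 46.9 -41.7  10.3]
280 410 [88 88 87] [ 47.1 -55.    9.4]
300 420 [86 86 85] [ 45.6 -68.5   9.4]
300 395 [20 21 20] [ 43.  -53.2  -0.4]
205 [(np.float64(-8.0), np.float64(-96.0), np.float64(17.0)), (np.float64(-16.0), np.float64(-100.0), np.float64(16.0)), (np.float64(-15.0), np.float64(-90.0), np.float64(7.0)), (np.float64(-16.0), np.float64(-84.0), np.float64(-1.0)), (np.float64(-15.0), np.float64(-73.0), np.float64(-11.0))]
208 [(np.float64(-6.0), np.float64(-87.0), np.float64(17.0)), (np.float64(-15.0), np.float64(-92.0), np.float64(16.0)), (np.float64(-346.0), np.float64(-569.0), np.float64(314.0)), (np.float64(-13.0), np.float64(-72.0), np.float64(-3.0)), (np.float64(-19.0), np.float64(-73.0), np.float64(-6.0))]
211 [(np.float64(2.0), np.float64(-69.0), np.float64(11.0)), (np.float64(-7.0), np.float64(-75.0), np.float64(11.0)
[... 1790 characters left out ...]
t64(11.0)), (np.float64(-6.0), np.float64(-15.0), np.float64(1.0)), (np.float64(-11.0), np.float64(-12.0), np.float64(-4.0))]
232 [(np.float64(37.0), np.float64(30.0), np.float64(-6.0)), (np.float64(30.0), np.float64(31.0), np.float64(-11.0)), (np.float64(24.0), np.float64(32.0), np.float64(-15.0)), (np.float64(17.0), np.float64(31.0), np.float64(-19.0)), (np.float64(-18.0), np.float64(-16.0), np.float64(4.0))]
235 [(np.float64(33.0), np.float64(32.0), np.float64(-1.0)), (np.float64(26.0), np.float64(32.0), np.float64(-5.0)), (np.float64(19.0), np.float64(31.0), np.float64(-9.0)), (np.float64(13.0), np.float64(32.0), np.float64(-14.0)), (np.float64(5.0), np.float64(29.0), np.float64(-16.0))]
```

Both cameras agree that the real fingertips sit about 28 mm behind the reported TCP when shut, not 11 mm ahead. No force was felt and the tab hasn't moved. From here I use the measured offset.

Call:
arm_command(delta_pos=[[-0.002,0.006,0],[-0.002,0.01,0],[-0.002,0.014,0],[-0.002,0.018,0],[-0.002,0.022,0],[-0.002,0.022,0]], rot=[[0,0,0],[0,0,0],[0,0,0],[0,0,0],[0,0,0],[0,0,0]], grip=[0,0,0,0,0,0])

```text
clock: 3.8
position: [0.6166, -0.127, 0.0263]
orientation: [-1.572, 0.0, -1.737]
wrist_force: [-0.1, -0.5, 0.5]
gripper_width: -0.0001
```

```bash
cat > look.py <<'E'
from h import *
from rig import monitor,eyes
import sys
def stage_report(tag):
    st=monitor.state();print(st["clock"],st["position"].round(4),st["wrist_force"].round(2))
    for n in("wrist","scene"):
        st=monitor.state();c=eyes.capture(n);P=cloud(c,st);hsv=cv2.cvtColor(c["color"],cv2.COLOR_RGB2HSV).astype(int)
        rd=(hsv[...,1]>150)&(hsv[...,2]>60)&((hsv[...,0]<8)|(hsv[...,0]>172))
        q=R.from_euler("z",-SYAW).apply((P-[SX,SY,0]).reshape(-1,3)).reshape(P.shape)*1000
        m=rd&(np.abs(q[...,0]-78)<30)&(np.abs(q[...,1])<25)
        print(n,"red",m.sum(),np.percentile(q[m],[5,50,95],axis=0).round(1).tolist() if m.any() else 0)
        k=(np.abs(q[...,1])<8)&(q[...,2]>23)&(q[...,2]<90)
        print("leaf",[(a,np.median(q[...,2][k&(q[...,0]>=a)&(q[...,0]<a+10)]).round(1)) for a in range(-20,40,10) if (k&(q[...,0]>=a)&(q[...,0]<a+10)).sum()>3])
        im=c["color"]; im=im[150:330,160:410] if n=="wrist" else im[140:290,140:320]
        cv2.imwrite(f"pics/{n}_{tag}.png",cv2.resize(im,None,fx=3,fy=3,interpolation=cv2.INTER_CUBIC)[:,:,::-1])
if __name__=="__main__": stage_report(sys.argv[1])
E
python3 look.py a3
```

```text
3.8 [ 0.6166 -0.127   0.0263] [-0.09 -0.47  0.48]
wrist red 834 [[84.8, -14.3, 44.6], [90.5, 1.9, 46.0], [93.0, 14.7, 50.2]]
leaf [(20, np.float64(43.2)), (30, np.float64(43.2))]
scene red 100 [[69.0, -9.9, 42.0], [86.4, 11.7, 43.9], [94.1, 17.2, 47.3]]
leaf [(-20, np.float64(48.8)), (-10, np.float64(45.6)), (0, np.float64(44.8))]
```

View pics/wrist_a3.png

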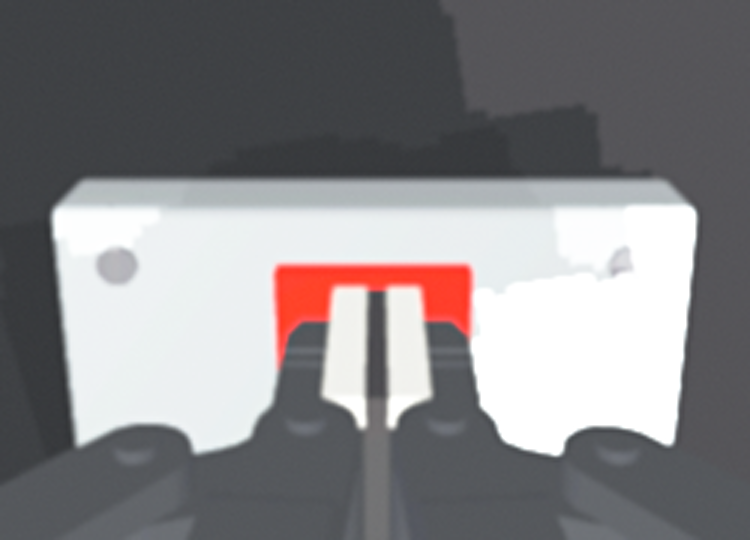

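View pics/scene_a3.png

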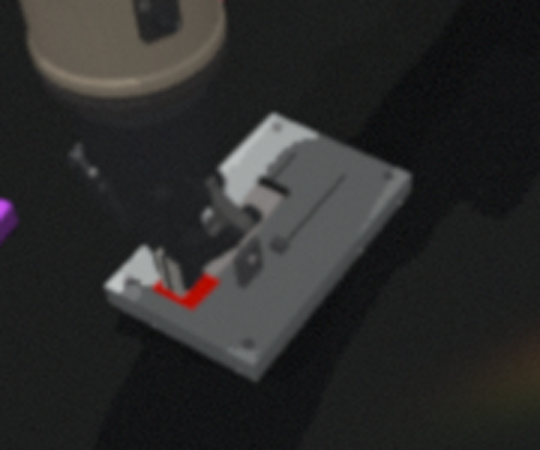

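The tab has moved to about z 45 mm and the leaf is rising, so contact is real. Pressing on to the stop.

Call:
arm_command(delta_pos=[[0,0.004,0],[0,0.008,0],[0,0.01,0],[0,0.01,0]], rot=[[0,0,0],[0,0,0],[0,0,0],[0,0,0]], grip=[0,0,0,0])

```text
clock: 4.23
position: [0.617, -0.1272, 0.017]
orientation: [-1.571, 0.0, -1.737]
wrist_force: [0.4, -0.3, 0.0]
gripper_width: 0.0
```

```bash
python3 look.py a4
```

```text
4.2333 [ 0.617  -0.1272  0.017 ] [ 0.43 -0.32  0.04]
wrist red 803 [[84.3, -14.3, 32.9], [89.6, 1.3, 34.3], [92.4, 14.5, 41.4]]
leaf [(30, np.float64(44.8))]
scene red 104 [[69.3, -8.6, 31.0], [86.3, 11.9, 34.2], [93.1, 17.6, 45.3]]
leaf [(-20, np.float64(61.0)), (-10, np.float64(57.2)), (0, np.float64(53.3)), (10, np.float64(49.5))]
```

Call:
arm_command(delta_pos=[[0,0.002,0],[0,0.003,0],[0,0.003,0]], rot=[[0,0,0],[0,0,0],[0,0,0]], grip=[0,0,0])

```text
clock: 4.58
position: [0.6171, -0.1273, 0.0146]
orientation: [-1.571, -0.0, -1.737]
wrist_force: [-3.3, 0.7, 8.4]
gripper_width: -0.0
```

Call:
arm_command(delta_pos=[[0,0.0015,0],[0,0.0015,0],[0,0.0015,0]], rot=[[0,0,0],[0,0,0],[0,0,0]], grip=[0,0,0])

```text
clock: 4.83
position: [0.6171, -0.1273, 0.0139]
orientation: [-1.571, -0.0, -1.737]
wrist_force: [-7.5, 1.3, 20.1]
gripper_width: 0.0004
```

```bash
python3 look.py a5
```

```text
4.8333 [ 0.6171 -0.1273  0.0139] [-7.54  1.26 20.09]
wrist red 723 [[84.1, -14.4, 29.5], [89.1, 2.3, 30.9], [91.9, 14.5, 40.7]]
leaf [(30, np.float64(45.4))]
scene red 105 [[68.8, -9.1, 27.4], [85.0, 11.7, 30.8], [92.6, 17.3, 43.6]]
leaf [(-20, np.float64(65.2)), (-10, np.float64(61.6)), (0, np.float64(55.7)), (10, np.float64(51.2)), (20, np.float64(49.2))]
```

View pics/scene_a5.png

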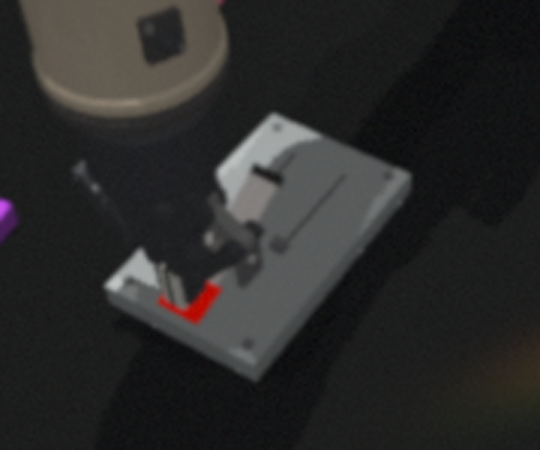

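Force reached 20 N with the leaf no longer rising. Leaf top near x = -2 is about 58 mm, so the clip is at its open stop. Lifting away and going to the blue chamber.

Call:
arm_command(delta_pos=[[0,-0.01,0],[0,-0.04,0],[0,-0.08,0],[0,-0.12,0],[0,-0.12,0]], rot=[[0,0,0],[0,0,0],[0,0,0],[0,0,0],[0,0,0]], grip=[0,0,0,0,0.3])

```text
clock: 5.35
position: [0.6209, -0.1277, 0.1409]
orientation: [-1.561, 0.0, -1.737]
wrist_force: [1.3, -0.5, 0.5]
gripper_width: 0.011
```

```bash
python3 look.py a6
python3 - <<'E'
from h import *
from rig import monitor
st=monitor.state()
plan((0.4641,0.2600,0.09),-14.4,st)
E
```

```text
5.35 [ 0.6209 -0.1277  0.1409] [ 1.29 -0.49  0.46]
wrist red 810 [[67.9, -6.5, 31.2], [79.3, 3.9, 33.9], [91.0, 14.3, 36.5]]
leaf [(-20, np.float64(65.0)), (-10, np.float64(61.0)), (0, np.float64(56.2)), (10, np.float64(52.0)), (20, np.float64(47.8)), (30, np.float64(44.9))]
scene red 210 [[68.4, -11.7, 29.0], [80.4, 2.7, 32.3], [92.0, 16.7, 35.1]]
leaf [(-20, np.float64(63.9)), (-10, np.float64(60.1)), (0, np.float64(55.4)), (10, np.float64(50.6)), (20, np.float64(46.5)), (30, np.float64(43.6))]
delta [-0.3567  0.0443 -0.2164] rot [-0.21  4.87 -0.  ]
```

View pics/scene_a6.png

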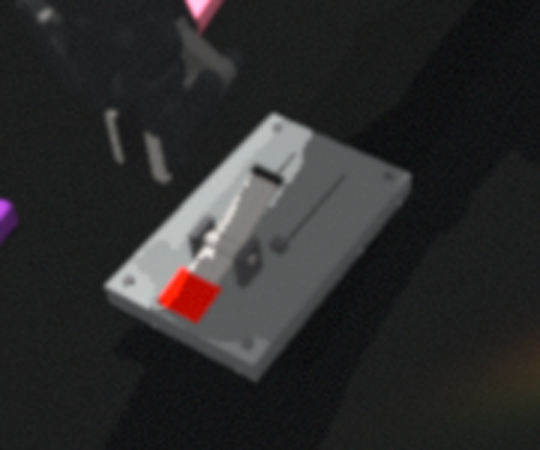

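The picture shows the clip standing open, with the tab centre at (79–80, –, 33–34), which matches the fully open figures. On to the chamber.

Call:
arm_command(delta_pos=[[-0.03,0,-0.018],[-0.065,0,-0.038],[-0.1,0,-0.06],[-0.135,0,-0.08],[-0.17,0,-0.1],[-0.205,0,-0.123],[-0.24,0,-0.145],[-0.275,0.01,-0.166],[-0.31,0.02,-0.187],[-0.34,0.03,-0.206],[-0.357,0.04,-0.216],[-0.357,0.04,-0.216]], rot=[[0,1,0],[0,2,0],[0,3,0],[0,4,0],[0,4.9,0],[0,4.9,0],[0,4.9,0],[0,4.9,0],[0,4.9,0],[0,4.9,0],[0,4.9,0],[0,4.9,0]], grip=[0.65,0.65,0.65,0.65,0.65,0.65,0.65,0.65,0.65,0.65,0.65,0.65])

```text
clock: 6.45
position: [0.4595, 0.2646, 0.0905]
orientation: [-1.575, -0.001, -1.816]
wrist_force: [-1.8, -0.3, -0.1]
gripper_width: 0.0555
```

Call:
arm_command(delta_pos=[[0,0,0],[0,0,0]], rot=[[0,0,0],[0,0,0]], grip=[0.65,0.65])

```text
clock: 6.62
position: [0.4631, 0.2597, 0.0923]
orientation: [-1.572, -0.001, -1.823]
wrist_force: [0.1, 0.4, 0.5]
gripper_width: 0.0553
```

Run:
```python
from h import *
from rig import monitor,eyes
st=monitor.state(); c=eyes.capture("wrist"); pickle.dump((c,st),open("pics/w7.pkl","wb"))
cv2.imwrite("pics/w7.png",c["color"][:,:,::-1])
print(st["position"],st["orientation"],st["gripper_width"])
hsv=cv2.cvtColor(c["color"],cv2.COLOR_RGB2HSV).astype(int)
m=(hsv[...,0]>95)&(hsv[...,0]<130)&(hsv[...,1]>120)&(hsv[...,2]>60)
P=cloud(c,st)
# include window
print(m.sum(),rect(m,c,0.008,st),np.percentile(P[m][:,2],[50,90]))
plan((0.4641,0.2600,0.03),-14.4,st)
```

```text
[0.46313794 0.25967784 0.09234921] [-1.57164474e+00 -1.15660084e-03 -1.82277140e+00] 0.05533213410005447
1734 (((482.838623046875, 255.29263305664062), (38.04423522949219, 77.31265258789062), 75.68972778320312), array([ 258,  126,   51,   99, 1734], dtype=int32)) [0.00779184 0.00883933]
delta [-0.0006  0.0623  0.0009] rot [ 0.05 -0.04  0.07]
```

View pics/w7.png

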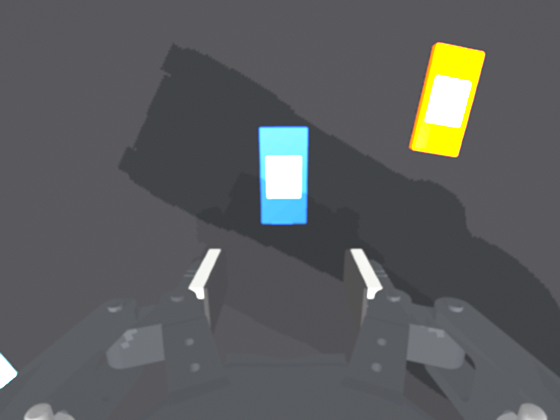

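Blue chamber at (283,175) lies in line between the open fingers, and the orange one at (447,100) is well clear. Descending and gripping.

Call:
arm_command(delta_pos=[[-0.0005,0.03,0.001],[-0.0005,0.06,0.001],[-0.0005,0.09,0.001],[-0.0005,0.105,0.001],[-0.0005,0.111,0.001],[-0.0005,0.111,0.001],[-0.0005,0.111,0.001]], rot=[[0,0,0],[0,0,0],[0,0,0],[0,0,0],[0,0,0],[0,0,0],[0,0,0]], grip=[0.65,0.65,0.65,0.65,0.65,0.65,0.65])

```text
clock: 7.25
position: [0.465, 0.2605, -0.0173]
orientation: [-1.57, 0.0, -1.823]
wrist_force: [0.8, 0.4, 0.3]
gripper_width: 0.0557
```

Run:
```python
from h import *
from rig import monitor,eyes
st=monitor.state(); c=eyes.capture("wrist")
cv2.imwrite("pics/w8.png",c["color"][:,:,::-1])
print(st["position"],st["wrist_force"])
```

```text
[ 0.46502322  0.26049312 -0.01732781] [0.76604083 0.40752495 0.30898822]
```

View pics/w8.png

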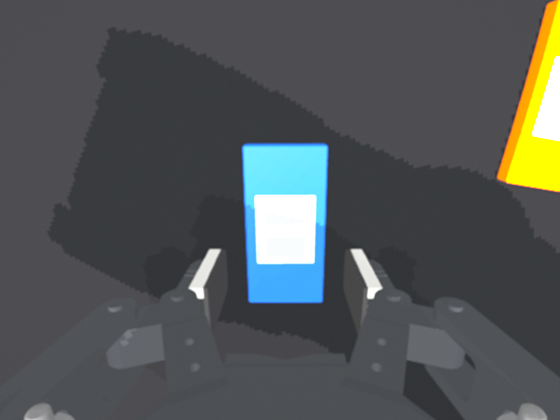

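Call:
arm_command(delta_pos=[[0,0.003,0],[0,0.004,0],[0,0.004,0],[0,0.004,0],[0,0.004,0],[0,0.004,0],[0,0.004,0],[0,0.004,0]], rot=[[0,0,0],[0,0,0],[0,0,0],[0,0,0],[0,0,0],[0,0,0],[0,0,0],[0,0,0]], grip=[0.65,0.65,0.3,0.3,0.3,0.3,0.3,0.3], grip_force=30)

```text
clock: 7.97
position: [0.4651, 0.2613, -0.0207]
orientation: [-1.569, 0.001, -1.822]
wrist_force: [-2.4, -0.9, 18.4]
gripper_width: 0.0354
```

Run:
```python
from h import *
from rig import monitor,eyes
st=monitor.state(); c=eyes.capture("wrist")
cv2.imwrite("pics/w9.png",c["color"][:,:,::-1])
print(st["position"],st["wrist_force"],st["gripper_width"])
```

```text
[ 0.46510136  0.26130043 -0.02074382] [-2.37810492 -0.89880192 18.35646977] 0.03536647890890431
```

View pics/w9.png

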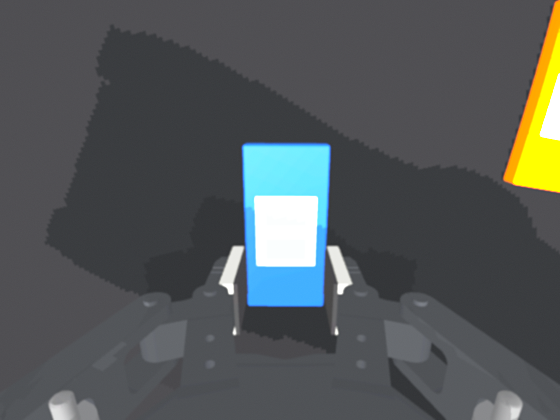

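The chamber is held (35.4 mm), but the tips bear on the bench with 18 N. I'll regrip about 2.5 mm higher.

Call:
arm_command(delta_pos=[[0,0,0],[0,-0.002,0],[0,-0.0025,0],[0,-0.0025,0],[0,-0.0025,0],[0,-0.0025,0],[0,-0.0025,0]], rot=[[0,0,0],[0,0,0],[0,0,0],[0,0,0],[0,0,0],[0,0,0],[0,0,0]], grip=[0.5,0.5,0.3,0.3,0.3,0.3,0.3], grip_force=40)

```text
clock: 8.6
position: [0.4645, 0.2608, -0.019]
orientation: [-1.57, 0.0, -1.823]
wrist_force: [-2.1, -1.8, 10.3]
gripper_width: 0.0347
```

Call:
arm_command(delta_pos=[[0,-0.01,0],[0,-0.04,0],[0,-0.08,0],[0,-0.12,0],[0,-0.12,0],[0,-0.12,0]], rot=[[0,0,0],[0,0,0],[0,0,0],[0,0,0],[0,0,0],[0,0,0]], grip=[0.3,0.3,0.3,0.3,0.3,0.3])

```text
clock: 9.1
position: [0.4657, 0.2614, 0.1034]
orientation: [-1.567, 0.003, -1.823]
wrist_force: [-0.4, -0.8, -1.5]
gripper_width: 0.0348
```

```bash
cat > held.py <<'E'
from h import *
from rig import monitor,eyes
st=monitor.state(); c=eyes.capture("wrist")
cv2.imwrite("pics/held.png",c["color"][:,:,::-1])
print(st["clock"],st["position"],st["wrist_force"],st["gripper_width"])
P=cloud(c,st);hsv=cv2.cvtColor(c["color"],cv2.COLOR_RGB2HSV).astype(int)
m=(hsv[...,0]>95)&(hsv[...,0]<130)&(hsv[...,1]>120)&(hsv[...,2]>60)
n,l,s,_=cv2.connectedComponentsWithStats(m.astype(np.uint8));i=1+np.argmax(s[1:,4]);m=cv2.erode((l==i).astype(np.uint8),np.ones((3,3)))>0
q=R.from_euler("xyz",st["orientation"]).inv().apply(P[m]-st["position"])*1000
k=np.abs(q[:,1]-np.median(q[:,1]))<5
A=np.c_[q[k][:,0],q[k][:,2],np.ones(k.sum())];co=np.linalg.lstsq(A,q[k][:,1],rcond=None)[0]
print("top plane in tool: y=%.4f x + %.4f z + %.2f"%tuple(co), "(y down)")
r=cv2.minAreaRect(q[k][:,[0,2]].astype(np.float32)); print("rect tool x,z",r)
W=P[m][k]; print("world ctr",(np.array(cv2.minAreaRect((W[:,:2]*1000).astype(np.float32))[0])).round(1),cv2.minAreaRect((W[:,:2]*1000).astype(np.float32)))
E
python3 held.py
```

```text
9.1 [0.46567385 0.26144986 0.10340577] [-0.44417877 -0.7674981  -1.48433605] 0.034770688300296
top plane in tool: y=-0.0008 x + 0.0023 z + -26.90 (y down)
rect tool x,z ((0.7567329406738281, 19.697681427001953), (36.09245681762695, 75.61285400390625), 0.1393129676580429)
world ctr [484.5 255.7] ((484.4543151855469, 255.74716186523438), (36.094120025634766, 75.61885070800781), 75.69976043701172)
```

View pics/held.png

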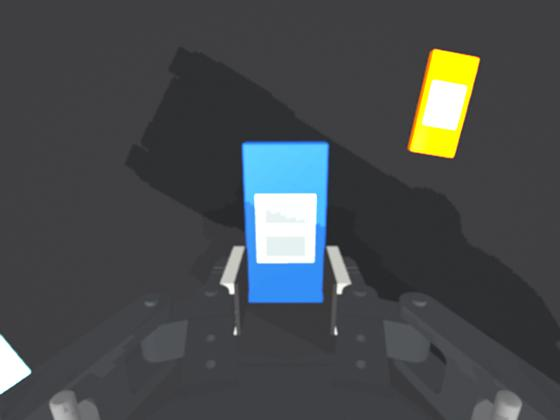

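Held level: chamber centre 19.7 mm ahead of the TCP, underside 18.9 mm above the TCP height. Moving to the stage's −x end.

Run:
```python
from h import *
from rig import monitor
st=monitor.state()
t=s2w((-85.7,0.5,0));print(t)
plan((t[0],t[1],0.06),-9.55,st)
```

```text
[ 0.45147065 -0.09878859  0.        ]
delta [0.3516 0.0413 0.0767] rot [-0.09 -4.88 -0.07]
```

Call:
arm_command(delta_pos=[[0.025,0,0.005],[0.055,0,0.012],[0.085,0,0.018],[0.115,0,0.025],[0.145,0,0.032],[0.175,0,0.038],[0.205,0,0.045],[0.235,0,0.051],[0.265,0,0.058],[0.295,0,0.064],[0.325,0,0.071],[0.345,0,0.076]], rot=[[0,0,0],[0,-1,0],[0,-1.5,0],[0,-2,0],[0,-2.5,0],[0,-3,0],[0,-3.5,0],[0,-4,0],[0,-4.5,0],[0,-4.9,0],[0,-4.9,0],[0,-4.9,0]], grip=[0.3,0.3,0.3,0.3,0.3,0.3,0.3,0.3,0.3,0.3,0.3,0.3])

```text
clock: 10.15
position: [0.4505, -0.095, 0.0994]
orientation: [-1.573, -0.001, -1.739]
wrist_force: [0.3, -0.0, -1.0]
gripper_width: 0.0349
```

Call:
arm_command(delta_pos=[[0,0,0],[0,0,0],[0,0,0]], rot=[[0,0,0],[0,0,0],[0,0,0]], grip=[0.3,0.3,0.3])

```text
clock: 10.4
position: [0.4515, -0.0916, 0.0997]
orientation: [-1.572, 0.0, -1.737]
wrist_force: [0.2, -0.4, -1.2]
gripper_width: 0.0349
```

```bash
python3 held.py
python3 - <<'E'
from h import *
from rig import monitor
st=monitor.state()
t=s2w((-85.7,0.5,0));print(t)
plan((t[0],t[1],0.004),-9.55,st)
E
```

```text
10.4 [ 0.4514651  -0.09156646  0.09974409] [ 0.21327374 -0.42493458 -1.18610177] 0.03492324439258833
top plane in tool: y=-0.0010 x + 0.0003 z + -26.92 (y down)
rect tool x,z ((0.5547466278076172, 19.547836303710938), (35.87405776977539, 75.60639190673828), 0.2780373692512512)
world ctr [470.7 -95.4] ((470.6966552734375, -95.35505676269531), (35.87397003173828, 75.60704803466797), 80.78093719482422)
[ 0.45147065 -0.09878859  0.        ]
delta [0.0075 0.0959 0.0012] rot [ 0.08  0.1  -0.02]
```

View pics/held.png

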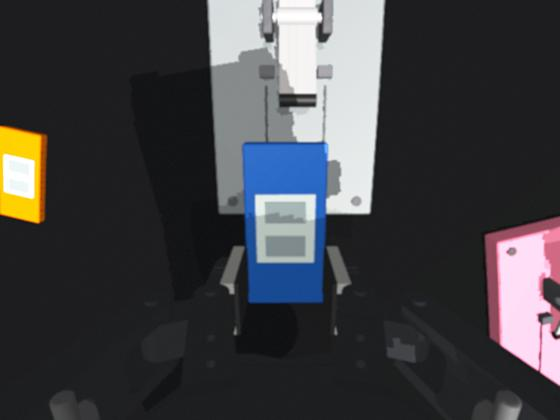

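Call:
arm_command(delta_pos=[[0.0075,0.03,0.001],[0.0075,0.05,0.001],[0.0075,0.06,0.001],[0.0075,0.06,0.001],[0.0075,0.06,0.001]], rot=[[0,0,0],[0,0,0],[0,0,0],[0,0,0],[0,0,0]], grip=[0.3,0.3,0.3,0.3,0.3])

```text
clock: 10.87
position: [0.4517, -0.099, 0.0405]
orientation: [-1.572, 0.0, -1.736]
wrist_force: [0.3, 0.3, 0.3]
gripper_width: 0.0344
```

```bash
python3 held.py
python3 - <<'E'
from h import *
from rig import monitor,eyes
st=monitor.state();c=eyes.capture("wrist")
t=s2w((-85.7,0.5,0))
plan((t[0],t[1],0.004),-9.55,st)
P=cloud(c,st);q=R.from_euler("z",-SYAW).apply((P-[SX,SY,0]).reshape(-1,3)).reshape(P.shape)*1000
for lo in(-85,-60,-30,-10,10,40):
    m=(abs(q[...,2]-20)<3)&(q[...,0]>lo)&(q[...,0]<lo+10)&(abs(q[...,1])<80)
    if m.any(): print("plate y edges",lo,np.percentile(q[m][:,1],[0.3,99.7]).round(1),np.median(q[m][:,2]).round(1))
m=(q[...,2]>54)&(q[...,2]<75)&(abs(q[...,1])<20)&(q[...,0]<0)&(q[...,0]>-30)
print("bar",np.percentile(q[m],[2,50,98],axis=0).round(1))
m=(abs(q[...,2]-20)<3)&(abs(q[...,1])>35)&(abs(q[...,1])<55); print("x near edge",np.percentile(q[m][:,0],0.3))
E
```

```text
10.8667 [ 0.45170438 -0.09900137  0.04047978] [0.29622026 0.34033996 0.29877116] 0.03440984368220001
top plane in tool: y=-0.0002 x + 0.0007 z + -26.95 (y down)
rect tool x,z ((0.25083351135253906, 19.31682777404785), (35.635013580322266, 76.30089569091797), 0.6142953634262085)
world ctr [ 470.7 -102.4] ((470.7477722167969, -102.43163299560547), (35.634765625, 76.30216217041016), 81.16606903076172)
delta [-0.0003  0.0371 -0.0008] rot [-0.01  0.09 -0.02]
plate y edges -85 [-59.3  59.4] 20.1
plate y edges -60 [-59.5  59.5] 20.1
plate y edges -30 [-59.4  58.9] 20.0
plate y edges -10 [-59.2  59.4] 20.0
plate y edges 10 [-59.1  59.2] 20.0
plate y edges 40 [-59.6  59.8] 19.7
bar [[-29.7 -14.7  58.2]
 [ -9.6   0.2  64.2]
 [ -0.4  14.5  68.7]]
x near edge -94.12881594345099
```

View pics/held.png

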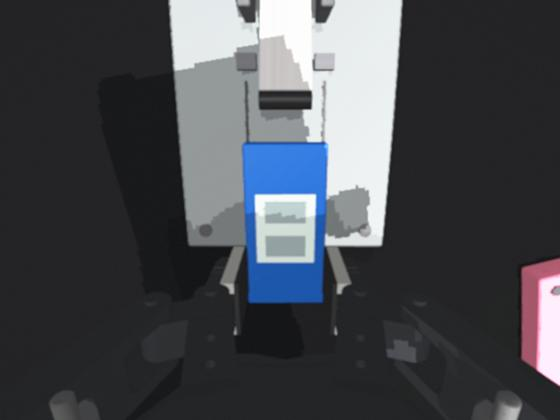

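Stage pose confirmed: plate edges symmetric to within 0.5 mm, chamber centred between the guide lines with its front edge short of the bar at (285,99). Lowering.

Call:
arm_command(delta_pos=[[0,0.02,0],[0,0.033,0],[0,0.037,0],[0,0.039,0],[0,0.039,0],[0,0.039,0]], rot=[[0,0,0],[0,0,0],[0,0,0],[0,0,0],[0,0,0],[0,0,0]], grip=[0.3,0.3,0.3,0.3,0.3,0.3])

```text
clock: 11.47
position: [0.4524, -0.0999, 0.0023]
orientation: [-1.57, 0.0, -1.737]
wrist_force: [0.4, 0.4, -0.2]
gripper_width: 0.0341
```

Call:
arm_command(delta_pos=[[-0.0005,0.001,0],[-0.0005,0.0015,0],[-0.0005,0.0015,0]], rot=[[0,0,0],[0,0,0],[0,0,0]], grip=[0.3,0.3,0.3])

```text
clock: 11.72
position: [0.4525, -0.0994, 0.001]
orientation: [-1.569, -0.0, -1.737]
wrist_force: [-3.1, 0.4, 15.2]
gripper_width: 0.0344
```

Call:
arm_command(delta_pos=[[-0.0002,-0.001,0.002],[-0.0002,-0.001,0.008],[-0.0002,-0.001,0.014],[-0.0002,-0.001,0.02],[-0.0002,-0.001,0.025],[-0.0002,-0.001,0.028],[-0.0002,-0.001,0.03],[-0.0002,-0.001,0.03]], rot=[[0,0,0],[0,0,0],[0,0,0],[0,0,0],[0,0,0],[0,0,0],[0,0,0],[0,0,0]], grip=[0.3,0.3,0.3,0.3,0.3,0.3,0.3,0.3])

```text
clock: 12.38
position: [0.4797, -0.1039, 0.0009]
orientation: [-1.575, -0.001, -1.737]
wrist_force: [-15.9, 2.7, 23.3]
gripper_width: 0.0348
```

```bash
python3 held.py; python3 look.py b1
```

```text
12.3833 [ 0.47965129 -0.10391672  0.00093626] [-15.92537861   2.74743701  23.27746817] 0.034848648254582275
top plane in tool: y=-0.0008 x + -0.0063 z + -27.06 (y down)
rect tool x,z ((0.6239910125732422, 19.36237907409668), (75.1548080444336, 35.503761291503906), 89.92903900146484)
world ctr [ 498.8 -107.7] ((498.7635192871094, -107.7451400756836), (35.50408172607422, 75.15991973876953), 80.39989471435547)
12.4333 [ 0.4796 -0.1039  0.001 ] [-14.97   2.34  23.32]
wrist red 0 0
leaf [(-20, np.float64(65.1)), (-10, np.float64(60.8)), (0, np.float64(56.3)), (10, np.float64(52.0)), (20, np.float64(47.9)), (30, np.float64(45.1))]
scene red 216 [[69.1, -11.5, 28.4], [80.7, 3.3, 32.0], [92.4, 16.9, 35.0]]
leaf [(-20, np.float64(27.4)), (-10, np.float64(59.4)), (0, np.float64(55.0)), (10, np.float64(50.8)), (20, np.float64(46.5)), (30, np.float64(44.0))]
```

View pics/held.png

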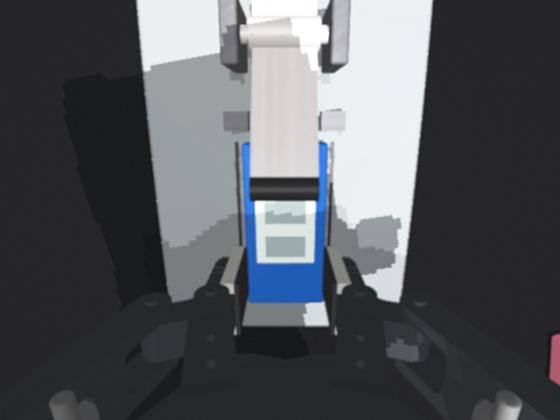

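View pics/scene_b1.png

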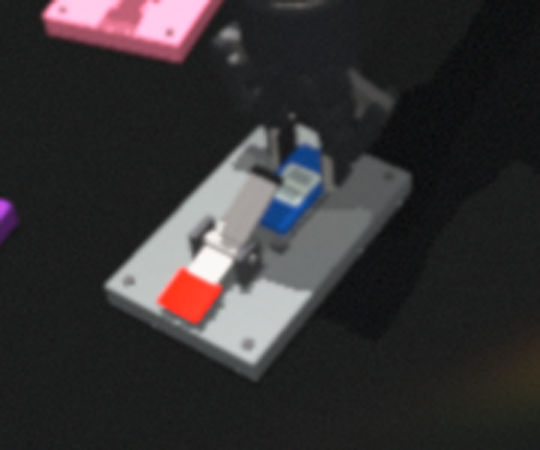

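Chamber centre is at stage x ≈ −37.5, about 5.5 mm short of the posts, and I'm pressing down too hard (23 N). Easing up slightly and continuing.

Call:
arm_command(delta_pos=[[0,-0.0018,0],[0,-0.0018,0],[0,-0.0018,0.001],[0,-0.0018,0.0025],[0,-0.0018,0.003],[0,-0.0018,0.003]], rot=[[0,0,0],[0,0,0],[0,0,0],[0,0,0],[0,0,0],[0,0,0]], grip=[0.3,0.3,0.3,0.3,0.3,0.3])

```text
clock: 13.03
position: [0.4846, -0.1046, 0.0026]
orientation: [-1.571, 0.0, -1.737]
wrist_force: [-0.8, -0.4, -0.1]
gripper_width: 0.0346
```

```bash
cat >> held.py <<'E'
ctr=np.array(cv2.minAreaRect((W[:,:2]*1000).astype(np.float32))[0])/1000
print("stage ctr",(R.from_euler("z",-SYAW).apply([ctr[0]-SX,ctr[1]-SY,0])*1000).round(1), "tcp", (R.from_euler("z",-SYAW).apply(st["position"]-[SX,SY,0])*1000).round(1),"topz",np.median(W[:,2]))
E
python3 held.py
```

```text
13.0333 [ 0.48460363 -0.10461075  0.00261991] [-0.8205303  -0.35980265 -0.06868343] 0.03456355530965222
top plane in tool: y=-0.0008 x + 0.0003 z + -26.93 (y down)
rect tool x,z ((0.5393924713134766, 19.181617736816406), (75.47007751464844, 35.59760665893555), 89.97425079345703)
world ctr [ 503.4 -108.3] ((503.4363708496094, -108.31956481933594), (35.597633361816406, 75.47039794921875), 80.4508285522461)
stage ctr [-32.9  -0.3   0. ] tcp [-52.1   0.3   2.6] topz 0.029542441701677802
```

Call:
arm_command(delta_pos=[[0,0.0012,0],[0,0.0013,0.0005],[0,0.0013,0.0015],[0,0.0013,0.002],[0,0.0013,0.002]], rot=[[0,0,0],[0,0,0],[0,0,0],[0,0,0],[0,0,0]], grip=[0.3,0.3,0.3,0.3,0.3])

```text
clock: 13.5
position: [0.4847, -0.1046, 0.0011]
orientation: [-1.574, -0.0, -1.737]
wrist_force: [-8.1, 1.4, 5.5]
gripper_width: 0.0345
```

```bash
python3 held.py
```

```text
13.5 [ 0.48472934 -0.1046445   0.00108059] [-8.05825541  1.43559512  5.49171951] 0.034540896253832935
top plane in tool: y=-0.0000 x + -0.0067 z + -26.95 (y down)
rect tool x,z ((0.49292945861816406, 19.107358932495117), (35.061588287353516, 75.37979888916016), 0.5159962177276611)
world ctr [ 503.6 -108.3] ((503.57666015625, -108.29742431640625), (35.06174850463867, 75.38555908203125), 81.00309753417969)
stage ctr [-32.7  -0.2   0. ] tcp [-51.9   0.2   1.1] topz 0.02803595073424342
```

Call:
arm_command(delta_pos=[[0,-0.0003,0.001],[0,-0.0003,0.0015],[0,-0.0003,0.0015]], rot=[[0,0,0],[0,0,0],[0,0,0]], grip=[0.3,0.3,0.3])

```text
clock: 13.8
position: [0.4848, -0.1047, 0.0011]
orientation: [-1.577, -0.0, -1.737]
wrist_force: [-14.0, 4.4, 7.5]
gripper_width: 0.0345
```

```bash
python3 held.py|tail -2
```

```text
world ctr [ 504.  -108.5] ((503.96624755859375, -108.49627685546875), (35.01621627807617, 75.08673095703125), 80.75476837158203)
stage ctr [-32.3  -0.4   0. ] tcp [-51.8   0.2   1.1] topz 0.02802722752730344
```

View pics/held.png

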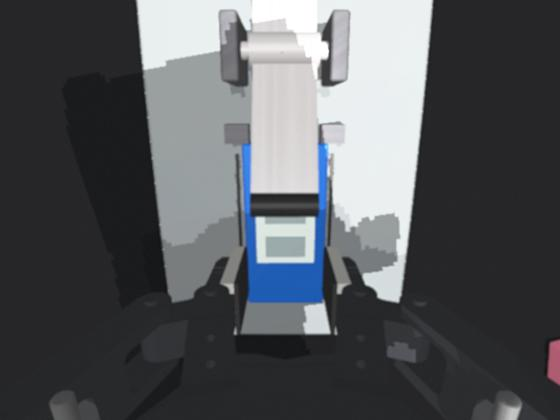

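Push force rose to 14 N with no further motion, so the chamber is against both posts at (237,133) and (332,133), flat (top z 28.0). Releasing and backing up.

Call:
arm_command(delta_pos=[[0,0,-0.001],[0,0,-0.0015],[0,0,-0.0015],[0,0,-0.0015],[0,-0.03,-0.001],[0,-0.06,-0.001],[0,-0.09,0],[0,-0.1,0],[0,-0.1,0]], rot=[[0,0,0],[0,0,0],[0,0,0],[0,0,0],[0,0,0],[0,0,0],[0,0,0],[0,0,0],[0,0,0]], grip=[0.3,0.6,0.6,0.6,0.6,0.6,0,0,0])

```text
clock: 14.6
position: [0.4899, -0.1055, 0.1046]
orientation: [-1.566, 0.0, -1.737]
wrist_force: [-0.3, -0.0, -0.3]
gripper_width: 0.0157
```

```bash
python3 held.py|tail -2;python3 look.py b2
python3 - <<'E'
from h import *
from rig import monitor
st=monitor.state();print(st["gripper_width"])
t=s2w((-8,0,0))
plan((t[0],t[1],0.055),-9.55,st)
E
```

```text
world ctr [ 504.  -108.6] ((504.0190734863281, -108.58326721191406), (34.094566345214844, 73.47731018066406), 80.70504760742188)
stage ctr [-32.3  -0.4   0. ] tcp [-46.6   0.2 104.6] topz 0.028079757193325033
14.65 [ 0.489  -0.1054  0.1029] [-0.52  0.06 -0.9 ]
wrist red 2083 [[66.7, -14.0, 29.7], [79.2, 0.3, 34.0], [91.8, 14.1, 36.7]]
leaf [(-20, np.float64(65.0)), (-10, np.float64(60.6)), (0, np.float64(56.4)), (10, np.float64(52.1)), (20, np.float64(47.8)), (30, np.float64(45.0))]
scene red 215 [[68.8, -11.4, 28.1], [81.1, 3.0, 32.0], [92.3, 16.8, 35.2]]
leaf [(-20, np.float64(27.5)), (-10, np.float64(58.7)), (0, np.float64(54.6)), (10, np.float64(51.1)), (20, np.float64(46.3)), (30, np.float64(43.3))]
1.9398214717087917e-05
delta [0.0002 0.0461 0.041 ] rot [ 0.03  0.02 -0.  ]
```

View pics/held.png

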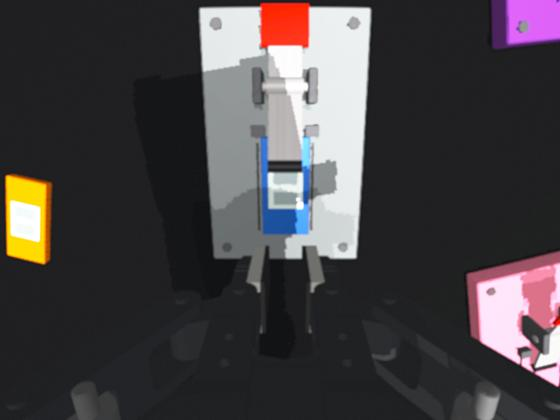

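View pics/scene_b2.png

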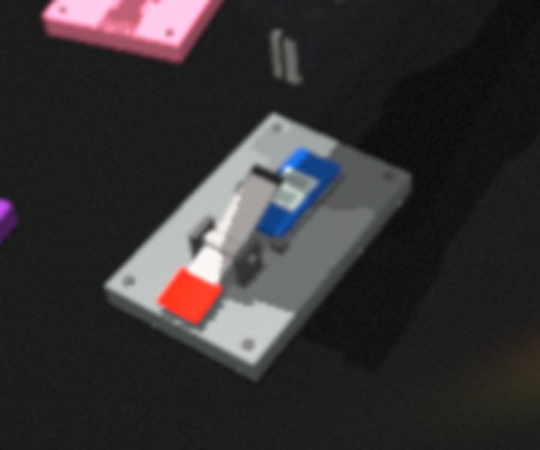

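Chamber is seated at (−32.3, −0.4), flat, with the clip still open. Pressing the clip down at the bar.

Call:
arm_command(delta_pos=[[0,0,0.02],[0,0.01,0.041],[0,0.03,0.041],[0,0.045,0.041],[0,0.052,0.041],[0,0.058,0.041],[0,0.064,0.041],[0,0.07,0.041],[0,0.076,0.041],[0,0.08,0.041],[0,0.083,0.041],[0,0.083,0.041]], rot=[[0,0,0],[0,0,0],[0,0,0],[0,0,0],[0,0,0],[0,0,0],[0,0,0],[0,0,0],[0,0,0],[0,0,0],[0,0,0],[0,0,0]], grip=[0,0,0,0,0,0,0,0,0,0,0,0])

```text
clock: 15.75
position: [0.5284, -0.1119, 0.0184]
orientation: [-1.571, 0.0, -1.737]
wrist_force: [-0.4, -0.5, -0.2]
gripper_width: -0.0002
```

Call:
arm_command(delta_pos=[[0,0.002,0],[0,0.003,0],[0,0.003,0]], rot=[[0,0,0],[0,0,0],[0,0,0]], grip=[0,0,0])

```text
clock: 16.0
position: [0.5288, -0.112, 0.016]
orientation: [-1.57, 0.0, -1.737]
wrist_force: [-0.4, -0.4, 3.3]
gripper_width: -0.0003
```

Call:
arm_command(delta_pos=[[0,0.001,0],[0,0.002,0],[0,0.002,0]], rot=[[0,0,0],[0,0,0],[0,0,0]], grip=[0,0,0])

```text
clock: 16.25
position: [0.529, -0.112, 0.0153]
orientation: [-1.57, -0.0, -1.737]
wrist_force: [-8.4, 0.9, 29.8]
gripper_width: -0.0
```

Bottomed out, with a firm 30 N press. Lifting clear and checking.

Call:
arm_command(delta_pos=[[0,-0.003,0],[0,-0.02,0],[0,-0.06,0],[0,-0.1,0],[0,-0.13,-0.02],[0,-0.14,-0.04],[0,-0.14,-0.05],[0,-0.14,-0.05]], rot=[[0,0,0],[0,0,0],[0,0,0],[0,0,0],[0,0,0],[0,0,0],[0,0,0],[0,0,0]], grip=[0,0,0,0,0,0,0,0])

```text
clock: 16.92
position: [0.4776, -0.1037, 0.1542]
orientation: [-1.57, -0.0, -1.737]
wrist_force: [0.6, -0.9, -0.5]
gripper_width: 0.0
```

```bash
python3 held.py|tail -1;python3 look.py b3
python3 - <<'E'
from h import *
from rig import eyes
c=eyes.capture("top");hsv=cv2.cvtColor(c["color"],cv2.COLOR_RGB2HSV);m=np.zeros(hsv.shape[:2],bool);m[182:232,204:254]=hsv[182:232,204:254,2]>60
print("orange",rect(m,c,.008)[0])
E
```

```text
stage ctr [-32.4  -0.5   0. ] tcp [-59.2  -0.  154.2] topz 0.0281081026231092
16.9667 [ 0.4785 -0.1038  0.1536] [-0.55  1.   -0.1 ]
wrist red 1723 [[65.3, -14.0, 51.3], [76.9, 0.3, 55.7], [87.6, 14.6, 59.8]]
leaf [(-20, np.float64(35.1)), (-10, np.float64(34.9)), (0, np.float64(36.5)), (10, np.float64(37.9)), (20, np.float64(39.1)), (30, np.float64(44.3))]
scene red 162 [[67.7, -11.5, 50.7], [79.6, 3.3, 55.3], [90.5, 17.1, 59.0]]
leaf [(-20, np.float64(34.2)), (-10, np.float64(33.4)), (0, np.float64(35.4)), (10, np.float64(36.6)), (20, np.float64(37.8)), (30, np.float64(43.5))]
orange ((508.5165100097656, 122.64324188232422), (38.251102447509766, 77.14776611328125), 67.2220230102539)
```

View pics/held.png

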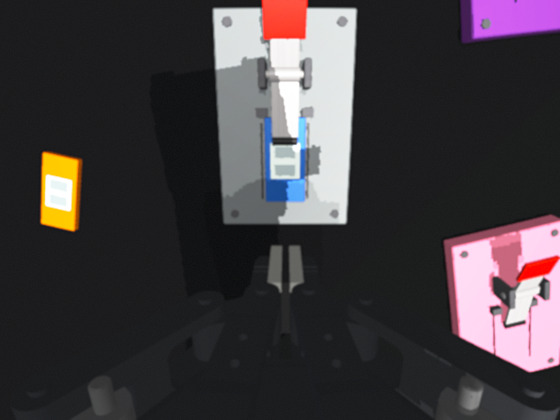

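View pics/scene_b3.png

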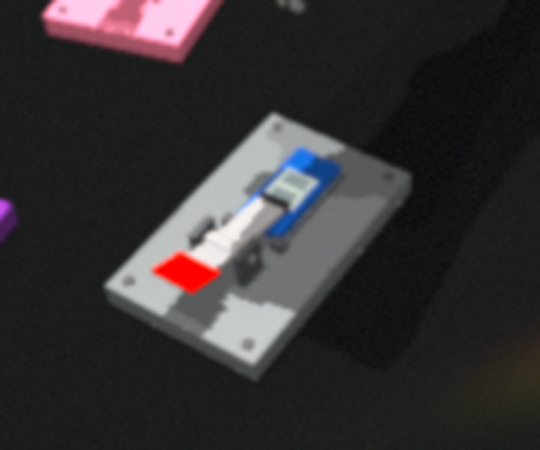

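```bash
python3 -c "
from rig import order; print(order.job_done())"
```

```text
the job is handed in; nothing more can be done
None
```

The blue chamber is seated under the clip on the grey stage, the clip is holding it, and the job is handed in at about 17 s on the robot's clock.

- **Clip opened:** I pressed the red tab to its stop with about 20 N. The tab then read about (80, 0, 33) mm in the stage frame, which matches fully open.
- **Chamber seated:** I gripped the chamber and set it down on the −x part of the plate, just short of the bar. I slid it under the clip until the push force rose to 14 N with no further movement. The last measured centre was (−32.4, −0.5) mm against the target (−32, 0), lying flat with its top at 28 mm.
- **Clip closed:** I pressed at the bar until it bottomed out at about 30 N, then let go. The leaf slopes about 0.15 rad and the bar rests on the chamber.
- **Bystanders:** The orange chamber's measured pose is unchanged. The pink and purple stages were not touched.

**What disagreed:**
- **Fingertips:** They sit about 21 mm behind the reported TCP when the gripper is shut, although `ctrl.tips_ahead` gives 11 mm ahead. My first press therefore stopped short above the tab, and I corrected for this using the cameras and contact.
- **Extra contact force:** My first grip pressed the fingertips on the bench with about 18 N, so I regripped higher. I also pressed down with about 23 N for a moment during the slide, then eased off.

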